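# Lock the red filter funnel onto the filtration holder

### The arm

A 6-joint arm with a two-finger parallel gripper is mounted at the origin on the work surface. World frame = base frame: x ahead of the robot, y to its left, z up, the work surface at z = 0. Lengths are in mm, angles in rad, forces in N, time in s.
With the tool pointing down it reaches from about 325 to 850 mm from the base axis. Payload 4.4 kg.
Tool frame: the origin (TCP) lies at the very end of the fingers, on their centre line; the grasp point (between the pads) lies 19 mm behind it (r.grasp_offset is the distance from the TCP to the grasp point, in mm); z points along the fingers, y is the line along which they close (so a half turn about z gives the same grasp; the last joint's range is limited). The gripper opens to 94 mm and grips with 3 to 60 N. Pads are 16 mm wide; open, the fingers measure 119 mm over their backs; the gripper's body (75 mm by 177 mm) begins 78 mm behind the grasp point.
Start: joints at [0.964, 0.207, 1.542, -0, 1.393, -0.15], TCP at [253.629, 516.042, 205.447] pointing down, gripper open.
Joint ranges: [-2.73, 2.73], [-0.86, 2.22], [0.23, 2.46], [-1.11, 4.25], [0.08, 2.63], [-2.82, 2.82]. Speed limits (rad/s): [2.79, 2.79, 3.14, 3.14, 3.14, 3.14].

### API

Orientations are given as a unit quaternion [x, y, z, w].
In Python, from plant import monitor, eyes, close_job, r gives the robot as it stands.
- The arm moves only by the tool jog_arm, never from a script. Its argument "steps" is a list that holds one entry, the list of rows, each a list of 7 numbers: the shift along the tool's x, y, z as a fraction of full scale, then the turn, a rotation vector about the tool's x, y, z as a fraction of full scale, then the finger opening in mm, from 0 to 94. A call has exactly 8 rows; each row is the pose to reach, as a shift and turn from the pose commanded when the call began, along the tool's axes at that moment; what a row does not reach only later rows make up. Full scale, the value 1, is 0.3 m for a shift and 120 degrees for a turn. A row lasts 1/10 s, in which the tool goes at most 50 mm and 8.59 degrees, less where a joint would pass 70% of its speed; a pose out of reach is approached as far as the arm can. A call with a number of a shift or a turn outside -1 to 1 is refused whole. A call with a gripper value outside its range is refused whole. The fingers move at their own pace and stop on an object; "squeeze" is the grip in N (left out, the last holds). Time passes only in rows, so rows that repeat a pose let the fingers close, or fill a call up. It gives the time, the measured TCP pose, the force, the opening and the grip force at its end, in the units of the state.
- monitor.read_state(): the state, without advancing time (a new reading comes with each control period).
- eyes.read_camera(name): name is "scene" or "top" or "wrist"; returns a dict with "pixels" (480x640x3 uint8, red, green, blue), "z_map" (480x640 float32, mm along the optical axis (not along the pixel's ray), 0 where there is no reading), "mtx" (3x3 intrinsics, pixels), "R" (3x3) and "t" (3): a world point X has camera coordinates R X + t. Camera axes: x right, y down, z forward; pixel columns grow to the right and rows downward; lengths in mm; the calibration is good to about 2 mm. A picture is of the moment at which its call begins.
- close_job(): hands the job in; it is judged then, once.
Trained networks look in a picture, given as the dict that the camera call returned (one of the last four; its "shot" number tells which), for a name from the list of things; names that differ only in an ending like _2 or _b are one class to them, and where a whole thing is asked for, a point or a joint stands for the part that bears it (a point fixed in the world has none). Each returns a list of dicts, best first, with "score" (0 to 1); they miss things now and then, are a little off and sometimes report something else, mostly with a low value. They report only what shows in the picture. A call takes as long as a camera call.
- eyes.find_in(picture, label): "at" ([x, y, z] in mm, in world coordinates, good to about 4 mm: the middle of the surface that is visible of it).
- eyes.silhouettes(picture, label): "region" (480x640 bool, what is visible of it).
- eyes.tip_of(picture, label): "at" ([x, y, z] in mm, in world coordinates, good to about 4 mm: a listed point, or the origin of a listed thing).
The state is a dict: "time": time; "q": joint angles; "qvel": joint speeds; "tau": joint torques, N m; "eef_pos": TCP position; "eef_rot": TCP orientation; "ft_force": force on the tool from outside, world axes, zero at the start; "wrist_torque": the same for the moment, N m; "opening": opening from 0.0 (shut) to 1.0 (fully open); "grip_force": force on a finger pad.
Only numpy, scipy, OpenCV 4.12 (cv2) and the standard library are available. Lean on these libraries where they do the work, as an engineer would, in place of code of your own. Each camera call takes 0.05 s, during which the arm holds its last target. There are 200 camera calls.

### The job

Stand the red filter funnel upright in the metal filtration holder, its two lugs going down through the holder's two slots, and turn it about a quarter turn clockwise (seen from above) so that it is locked in fully home. Leave the blue and the green funnel where they stand, and let go of the red one.

Things in the scene. Friction and masses are not known exactly. Their poses are not given: they have to be found in the camera images.
- red_funnel_mid (a point): Red filter funnel: loose, upright, open white cup, outside diameter 58, height 90 mm, 0.15 kg, red collar round the top 25 mm, black marks over the lugs. Two red lugs at the very bottom on its +x and -x sides: 14 wide, 6 tall, tips 43 mm from the axis; half-turn symmetric. Grip it across the cylinder from any side, above the lugs. Point: on the axis, 45 mm above the underside; z up.
- holder_seat (a point): Fixed metal holder. Point: centre of its seat (inner floor, 20 mm above the bench) where the funnel's underside stands; z up. Collar: 114 mm wide, top 17 mm above the seat, opening 70 mm; lug slots on +x and -x, 32 deg to either side, out to 49 mm (lugs may be 12 deg off). Ledge 6 thick over an 11 mm high groove. Turns clockwise only; hard stop at about 95 deg; no spring. Foot 140 mm wide.
- blue_funnel_mid (a point): Blue filter funnel, a bystander with the same shape and size as the red one but a blue collar and lugs. Point: on its axis, 45 mm above the underside; z up.
- green_funnel_mid (a point): Green filter funnel, a bystander with the same shape and size as the red one but a green collar and lugs. Point: on its axis, 45 mm above the underside; z up. A 75 mm high stack of culture dishes also stands on the bench, beyond the work, at the far side from the robot.

How it is judged:
By the outcome, as a careful person would: the job done as asked, in the order asked, and still so for the second after the job is handed in, with the robot touching nothing.
It also fails if it takes over 43 s, if anything falls off the work surface, if the arm or the gripper's body presses on something with over 40 N, if the wrist force passes 120 N, or if a joint passes its speed limit or range.

## Working session

There is one attempt and no reset: what is moved stays moved. The work goes in short steps, Python scripts to look and compute and a tool call to move; the robot and the scene stay as the last step left them, time stands still between calls to the robot, and variables do not carry over. Pictures are saved under pics/ and viewed, at most 10 in all, crops included, and the job is handed in when it is done.

Besides the shell and the picture viewer there is one more tool, called after ">>>" in YAML: its name, and indented under it one key for each argument. jog_arm: Moves the arm, as the interface text tells. Shift numbers are shares of 0.3 m and turn numbers shares of 120 degrees, none past 1 either way. Its arguments: {"type":"object","properties":{"steps":{"type":"array"},"squeeze":{"type":"number"}},"required":["steps"]}

```bash
mkdir -p pics; ls; cat > h.py <<'E'
from plant import monitor, eyes, close_job, r
import numpy as np, cv2
from scipy.spatial.transform import Rotation as Rot
def save(p,n,crop=None):
    im=p["pixels"][:,:,::-1]
    if crop: im=im[crop[0]:crop[1],crop[2]:crop[3]]
    cv2.imwrite("pics/"+n,im)
def proj(p,X):
    c=p["R"]@np.array(X,float)+p["t"]; u=p["mtx"]@c; return u[:2]/u[2]
def cloud(p):
    z=p["z_map"]; v,u=np.mgrid[:480,:640]; K=p["mtx"]
    c=np.stack([(u-K[0,2])/K[0,0]*z,(v-K[1,2])/K[1,1]*z,z],-1)
    return (c-p["t"])@p["R"]
E
python3 - <<'E'
from h import *
ps={n:eyes.read_camera(n) for n in("top","scene")}
save(ps["top"],"top1.png"); save(ps["scene"],"scene1.png")
for n,p in ps.items():
    for l in("red_funnel_mid","holder_seat","blue_funnel_mid","green_funnel_mid"):
        print(n,l,[(np.round(d["at"]),round(d["score"],2)) for d in eyes.tip_of(p,l)[:2]])
s=monitor.read_state(); print(s["time"],s["eef_pos"],Rot.from_quat(s["eef_rot"]).as_matrix().round(3))
E
```

```text
pics
top red_funnel_mid [(array([636., 164.,  43.]), 0.7)]
top holder_seat [(array([ 503., -207.,   20.]), 0.67)]
top blue_funnel_mid [(array([469.,  63.,  45.]), 0.97)]
top green_funnel_mid [(array([459., 209.,  43.]), 0.67)]
scene red_funnel_mid [(array([634., 168.,  44.]), 0.83)]
scene holder_seat [(array([ 503., -209.,   22.]), 0.56)]
scene blue_funnel_mid [(array([473.,  65.,  46.]), 0.93), (array([460., 207.,  47.]), 0.62)]
scene green_funnel_mid [(array([459., 207.,  47.]), 0.98)]
0.5 [253.61678036 516.02846262 205.4176038 ] [[-0.897  0.441 -0.   ]
 [ 0.441  0.897 -0.   ]
 [ 0.    -0.    -1.   ]]
```

View pics/top1.png

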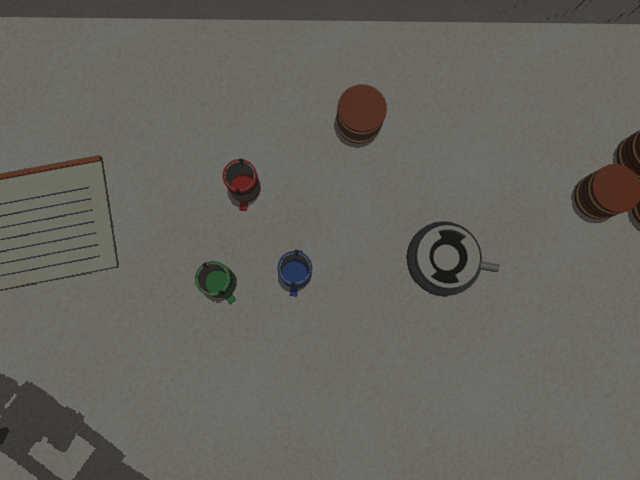

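View pics/scene1.png

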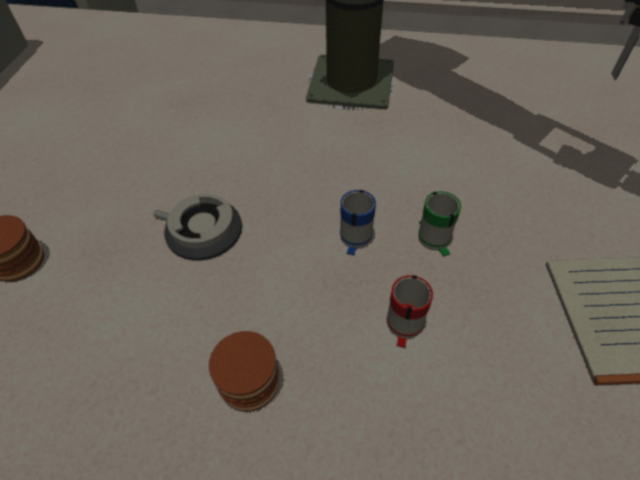

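The top view shows the red funnel at about (240,180) with its lug at (243,207). The holder is at (447,258) with slots at about (455,238) and (445,280), and the dishes are at (361,110). Next I'll measure the lug and slot angles.

```bash
python3 - <<'E'
from h import *
for n in("top","scene"):
    p=eyes.read_camera(n); P=cloud(p); im=p["pixels"].astype(int); hsv=cv2.cvtColor(p["pixels"],cv2.COLOR_RGB2HSV)
    # red lug: red & low z near funnel
    near=np.hypot(P[...,0]-635,P[...,1]-165)<60
    red=((hsv[...,0]<10)|(hsv[...,0]>170))&(hsv[...,1]>120)&near&(P[...,2]<14)
    print(n,"redlow",red.sum(),np.median(P[red],0).round(1))
    rim=near&(P[...,2]>84)&(P[...,2]<100); 
    c=cv2.fitEllipse(P[rim][:,:2].astype(np.float32)); print("rim",rim.sum(),np.round(c[0],1),np.round(c[1],1),P[rim][:,:2].min(0),P[rim][:,:2].max(0))
    r_=np.hypot(P[...,0]-503,P[...,1]+208)
    top=(r_<75)&(abs(P[...,2]-37)<4)
    q=P[top][:,:2].astype(np.float32); (cx,cy),rad=cv2.minEnclosingCircle(q); print("holder top",top.sum(),cx,cy,rad)
    # slot: non-top pixels with radius 37..46 
    rr=np.hypot(P[...,0]-cx,P[...,1]-cy); th=np.degrees(np.arctan2(P[...,1]-cy,P[...,0]-cx))
    s=(rr>36)&(rr<47)&(P[...,2]<31)
    a=th[s]; a2=np.angle(np.exp(2j*np.radians(a)).mean())/2
    for lo in range(-180,180,15): print(lo,((a>=lo)&(a<lo+15)).sum(),end="; ")
    print("slot",np.degrees(a2))
    save(p,n+"_x.png")
    big=cv2.resize(np.hstack([p["pixels"][140:230,190:290],p["pixels"][210:300,395:495]]) if n=="top" else np.hstack([p["pixels"][265:355,360:460],p["pixels"][180:270,150:250]]),(800,360),interpolation=cv2.INTER_CUBIC)
    cv2.imwrite(f"pics/{n}_z.png",big[:,:,::-1])
E
python3 -c "
import cv2,numpy as np
cv2.imwrite('pics/z.png',np.clip(np.vstack([cv2.resize(cv2.imread(f'pics/{n}_z.png'),(660,297)) for n in('top','scene')])*1.5,0,255))" ; mv pics/z.png pics/zz.png 2>/dev/null
```

```text
top redlow 63 [603.4 167.3   5.1]
rim 326 [637.1 163.8] [54.8 55.5] [607.89045658 135.03051497] [667.71663585 192.58298312]
holder top 1531 503.05328369140625 -209.4808807373047 57.61333084106445
-180 36; -165 21; -150 0; -135 4; -120 5; -105 7; -90 7; -75 6; -60 6; -45 35; -30 34; -15 32; 0 30; 15 0; 30 0; 45 0; 60 0; 75 0; 90 0; 105 0; 120 0; 135 18; 150 33; 165 38; slot -12.667565267041057
scene redlow 89 [671.  160.7   4.8]
rim 489 [637.9 163.3] [55.  55.6] [605.90028787 134.27589651] [667.27633064 192.70298294]
holder top 1344 502.4120788574219 -209.9460906982422 58.6168098449707
-180 25; -165 25; -150 22; -135 22; -120 21; -105 10; -90 5; -75 0; -60 20; -45 18; -30 10; -15 3; 0 0; 15 0; 30 0; 45 0; 60 0; 75 0; 90 0; 105 0; 120 0; 135 4; 150 16; 165 24; slot 7.738499724617216[ WARN:0@0.035] global loadsave.cpp:1063 imwrite_ Unsupported depth image for selected encoder is fallbacked to CV_8U.
```

View pics/zz.png

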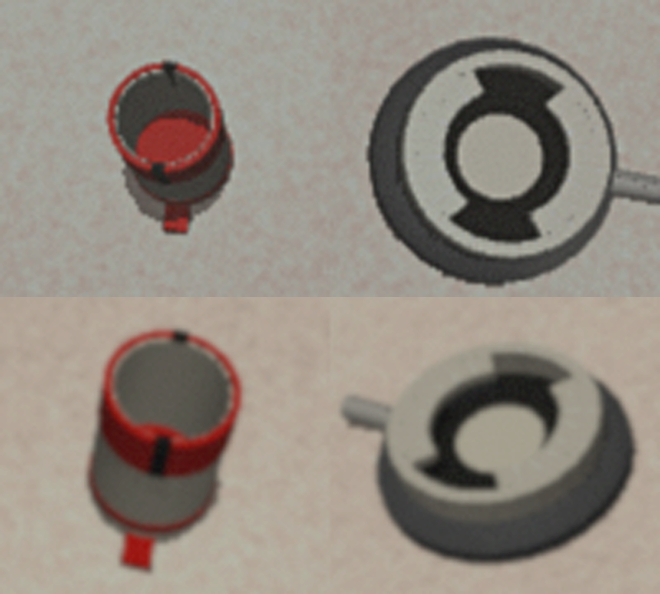

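The red lug axis is at about −5.6°, with the funnel centred at (637.5,163.5). The slot axis is about −13°, with the holder centred at (502.7,−209.5). I'm moving above red with the tool yaw at 37.5°.

>>> jog_arm:
  steps:
    - [[-0.16,-0.05,0,0,0,0.07,94],[-0.32,-0.09,0,0,0,0.14,94],[-0.48,-0.14,0,0,0,0.219,94],[-0.64,-0.19,0,0,0,0.219,94],[-0.8,-0.235,0,0,0,0.219,94],[-0.95,-0.28,0,0,0,0.219,94],[-1,-0.294,0,0,0,0.219,94],[-1,-0.294,0,0,0,0.219,94]]
  squeeze: 30

```text
time: 1.4
eef_pos: [485.5, 303.0, 205.4]
eef_rot: [0.444, 0.896, 0.0, -0.0]
ft_force: [0.0, 0.3, -0.8]
opening: 1.001
grip_force: 0.0
```

>>> jog_arm:
  steps:
    - [[-0.16,0.03,0,0,0,0,94],[-0.32,0.06,0,0,0,0,94],[-0.48,0.09,0,0,0,0,94],[-0.64,0.12,0,0,0,0,94],[-0.677,0.122,0,0,0,0,94],[-0.677,0.122,0.08,0,0,0,94],[-0.677,0.122,0.16,0,0,0,94],[-0.677,0.122,0.2,0,0,0,94]]

```text
time: 2.2
eef_pos: [634.0, 167.9, 142.8]
eef_rot: [0.441, 0.898, -0.001, -0.002]
ft_force: [-0.4, -0.6, 0.1]
opening: 1.0
grip_force: 0.0
```

```bash
python3 - <<'E'
from h import *
p=eyes.read_camera("wrist"); save(p,"w1.png"); P=cloud(p)
near=np.hypot(P[...,0]-637,P[...,1]-164)<60
rim=near&(P[...,2]>84)&(P[...,2]<98); q=P[rim][:,:2].astype(np.float32)
if len(q)>5:print(len(q),cv2.minEnclosingCircle(q),cv2.fitEllipse(q))
hsv=cv2.cvtColor(p["pixels"],cv2.COLOR_RGB2HSV)
red=((hsv[...,0]<10)|(hsv[...,0]>170))&(hsv[...,1]>120)&near&(P[...,2]<14)&(np.hypot(P[...,0]-637,P[...,1]-164)>30)
for s in(-1,1):
    m=red&((P[...,0]-637)*s>0); print(m.sum(),np.median(P[m],0) if m.any() else 0)
s=monitor.read_state();print(s["eef_pos"],s["q"])
E
```

```text
1865 ((637.8440551757812, 164.22006225585938), 30.254568099975586) ((637.3545532226562, 164.64564514160156), (54.554805755615234, 55.015193939208984), 49.923526763916016)
173 [601.34573972 167.09604413   5.7810405 ]
0 0
[633.09332013 167.5937883  141.12204947] [ 1.26383505e-01  4.31103666e-01  1.38610286e+00  7.74971722e-04
  1.33175784e+00 -5.31290963e-01]
```

View pics/w1.png

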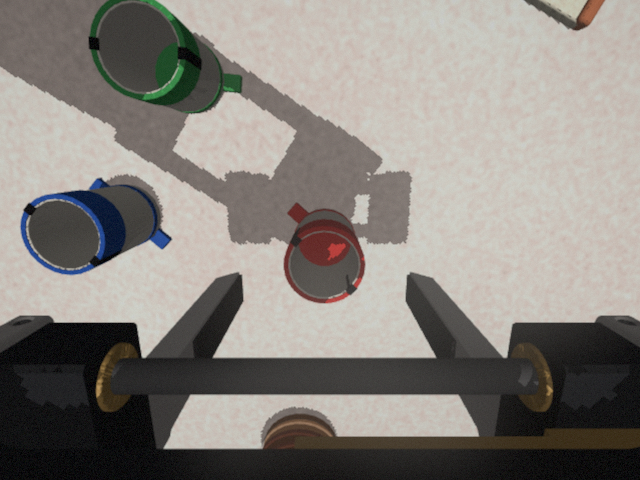

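Red sits between the fingers at (325,260), and its centre is confirmed at about (637.5,164.3). Descending.

>>> jog_arm:
  steps:
    - [[0,0,0,0,0,0,94],[0,0,0,0,0,0,94],[0,0,0.08,0,0,0,94],[0,0,0.16,0,0,0,94],[0,0,0.24,0,0,0,94],[0,0,0.32,0,0,0,94],[0,0,0.32,0,0,0,94],[0,0,0.32,0,0,0,94]]

```text
time: 3.05
eef_pos: [637.4, 166.1, 50.7]
eef_rot: [0.442, 0.897, 0.0, 0.001]
ft_force: [0.2, -0.1, 0.4]
opening: 1.001
grip_force: 0.0
```

>>> jog_arm:
  steps:
    - [[0,0,0,0,0,0,75],[0,0,0,0,0,0,60],[0,0,0,0,0,0,50],[0,0,0,0,0,0,50],[0,0,0,0,0,0,50],[0,0,0,0,0,0,50],[0,0,0,0,0,0,50],[0,0,0,0,0,0,50]]
  squeeze: 30

```text
time: 3.85
eef_pos: [636.8, 165.7, 49.8]
eef_rot: [0.442, 0.897, -0.0, 0.0]
ft_force: [-0.6, -0.2, 3.5]
opening: 0.613
grip_force: 30.0
```

>>> jog_arm:
  steps:
    - [[0,0,-0.1,0,0,0,50],[0,0,-0.23,0,0,0,50],[0,0,-0.36,0,0,0,50],[-0.06,-0.09,-0.4,0,0,0,50],[-0.14,-0.22,-0.4,0,0,0,50],[-0.23,-0.35,-0.4,0,0,0,50],[-0.3,-0.47,-0.4,0,0,0,50],[-0.36,-0.556,-0.4,0,0,0,50]]

```text
time: 4.65
eef_pos: [568.6, -23.3, 168.5]
eef_rot: [0.442, 0.897, -0.0, -0.001]
ft_force: [0.1, -0.1, -1.2]
opening: 0.611
grip_force: 30.0
```

>>> jog_arm:
  steps:
    - [[-0.08,-0.12,0,0,0,0.02,50],[-0.16,-0.25,0,0,0,0.04,50],[-0.24,-0.37,0,0,0,0.06,50],[-0.32,-0.5,0,0,0,0.06,50],[-0.355,-0.556,0,0,0,0.06,50],[-0.355,-0.556,0,0,0,0.06,50],[-0.355,-0.556,0,0,0,0.06,50],[-0.355,-0.556,0,0,0,0.06,50]]

```text
time: 5.45
eef_pos: [503.2, -206.3, 169.0]
eef_rot: [0.497, 0.868, 0.0, -0.0]
ft_force: [-0.5, -0.0, -1.7]
opening: 0.612
grip_force: 30.0
```

```bash
python3 - <<'E'
from h import *
ims=[]
for n,cr in(("top",(190,310,370,530)),("scene",(100,260,120,333))):
    p=eyes.read_camera(n); P=cloud(p)
    ims.append(cv2.resize(p["pixels"][cr[0]:cr[1],cr[2]:cr[3]],(400,300),interpolation=cv2.INTER_CUBIC))
    hsv=cv2.cvtColor(p["pixels"],cv2.COLOR_RGB2HSV)
    near=np.hypot(P[...,0]-503,P[...,1]+209)<60
    red=((hsv[...,0]<10)|(hsv[...,0]>170))&(hsv[...,1]>110)&near
    z=P[red]; print(n,red.sum(), np.percentile(z[:,2],[1,50,99]) if len(z) else 0)
    lo=red&(P[...,2]<145); 
    if lo.any(): print("lug",lo.sum(),np.median(P[lo],0))
p=eyes.read_camera("wrist"); ims.append(cv2.resize(p["pixels"],(400,300))); ims.append(ims[0]*0)
cv2.imwrite("pics/a1.png",np.vstack([np.hstack(ims[:2]),np.hstack(ims[2:])])[:,:,::-1])
s=monitor.read_state();print(s["time"],s["eef_pos"],s["q"].round(2) if hasattr(s["q"],"round") else s["q"],s["ft_force"])
E
```

```text
top 473 [122.01494292 139.36195961 286.38664698]
lug 245 [ 510.70150902 -207.53762443  135.67644072]
scene 492 [122.09233664 192.77541566 210.00920306]
lug 155 [ 532.49818806 -208.43283789  131.30767741]
5.6 [ 503.3875539  -206.2358719   169.29986121] [-0.55  0.17  1.66  0.    1.31 -1.08] [-0.44969729  0.0882727  -1.48864428]
```

View pics/a1.png

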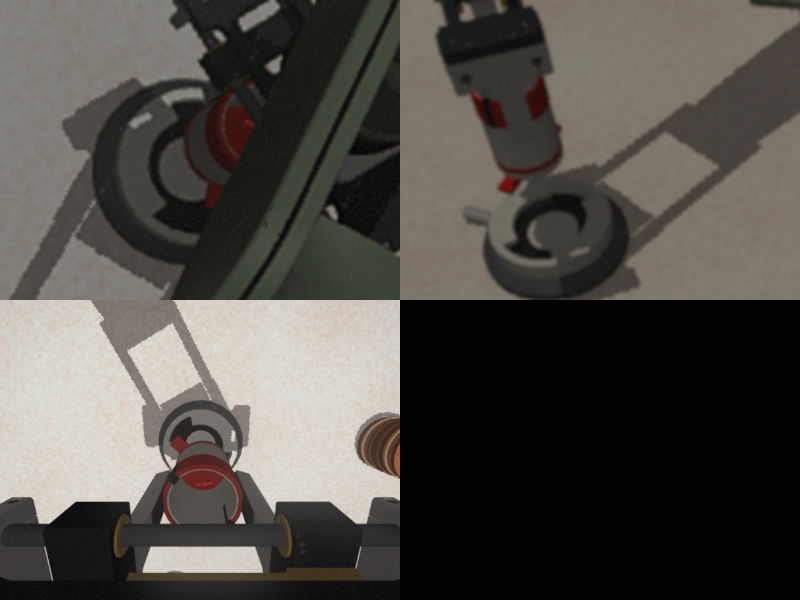

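The wrist view shows the red lug at about (180,442), lined up over the slot at (185,425). Descending to just above the collar with a small correction.

>>> jog_arm:
  steps:
    - [[-0.003,-0.008,0,0,0,0,50],[-0.003,-0.008,0.08,0,0,0,50],[-0.003,-0.008,0.16,0,0,0,50],[-0.003,-0.008,0.23,0,0,0,50],[-0.003,-0.008,0.24,0,0,0,50],[-0.003,-0.008,0.24,0,0,0,50],[-0.003,-0.008,0.24,0,0,0,50],[-0.003,-0.008,0.24,0,0,0,50]]

```text
time: 6.4
eef_pos: [502.6, -210.2, 99.1]
eef_rot: [0.497, 0.868, -0.0, 0.002]
ft_force: [0.5, -0.5, -2.0]
opening: 0.614
grip_force: 30.0
```

```bash
python3 - <<'E'
from h import *
p=eyes.read_camera("wrist"); q=eyes.read_camera("scene")
cv2.imwrite("pics/a2.png",np.hstack([cv2.resize(p["pixels"][80:380,200:440],(400,500)),cv2.resize(q["pixels"][150:280,140:244],(400,500),interpolation=cv2.INTER_CUBIC)])[:,:,::-1])
E
```

```text
(no output)
```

View pics/a2.png

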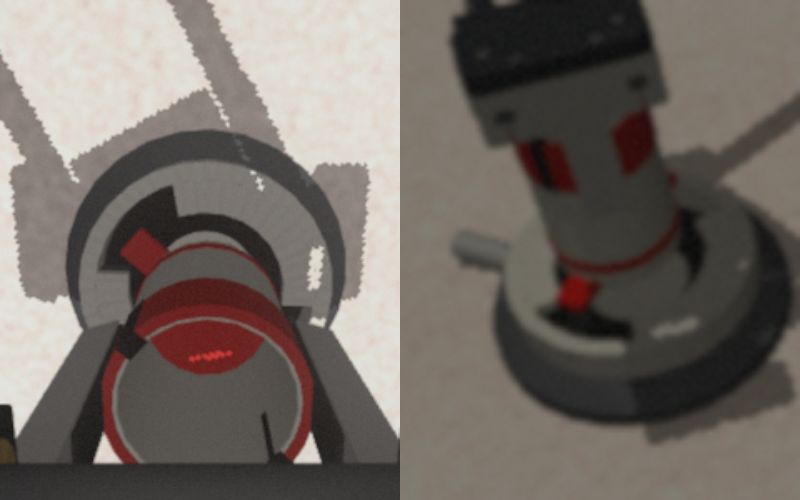

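Both lugs hang centred over the slots. Lowering to the seat.

>>> jog_arm:
  steps:
    - [[0,0,0.02,0,0,0,50],[0,0,0.04,0,0,0,50],[0,0,0.055,0,0,0,50],[0,0,0.07,0,0,0,50],[0,0,0.08,0,0,0,50],[0,0,0.088,0,0,0,50],[0,0,0.092,0,0,0,50],[0,0,0.094,0,0,0,50]]

```text
time: 7.3
eef_pos: [501.2, -209.5, 69.8]
eef_rot: [0.497, 0.868, -0.0, -0.0]
ft_force: [-4.3, 1.8, 4.8]
opening: 0.609
grip_force: 30.0
```

>>> jog_arm:
  steps:
    - [[0,0,0,0,0,0.04,50],[0,0,0,0,0,0.1,50],[0,0,0,0,0,0.16,50],[0,0,0,0,0,0.22,50],[0,0,0,0,0,0.28,50],[0,0,0,0,0,0.34,50],[0,0,0,0,0,0.4,50],[0,0,0,0,0,0.45,50]]

```text
time: 8.1
eef_pos: [501.6, -209.9, 69.8]
eef_rot: [0.838, 0.545, 0.0, 0.001]
ft_force: [-0.6, -0.8, 0.5]
opening: 0.614
grip_force: 30.0
```

>>> jog_arm:
  steps:
    - [[0,0,0,0,0,0.06,50],[0,0,0,0,0,0.12,50],[0,0,0,0,0,0.18,50],[0,0,0,0,0,0.23,50],[0,0,0,0,0,0.27,50],[0,0,0,0,0,0.3,50],[0,0,0,0,0,0.315,50],[0,0,0,0,0,0.325,50]]

```text
time: 8.9
eef_pos: [502.0, -210.0, 69.8]
eef_rot: [0.972, 0.237, 0.0, 0.001]
ft_force: [-0.4, -0.7, 0.4]
opening: 0.613
grip_force: 30.0
```

```bash
python3 -c "
from h import *
s=monitor.read_state();print(s['eef_pos'],s['eef_rot'],s['ft_force'],s['wrist_torque'],s['q'])"
```

```text
[ 501.95458628 -210.00921564   69.82801693] [9.71620040e-01 2.36545244e-01 4.73364545e-04 7.88834922e-04] [-0.39882131 -0.6812363   0.37395698] [-0.02809501  0.15889043  0.75010473] [-5.55070713e-01  2.92532732e-01  1.73972435e+00 -4.81762449e-04
  1.10754688e+00  5.38323023e-01]
```

>>> jog_arm:
  steps:
    - [[0,0,0,0,0,0.01,50],[0,0,0,0,0,0.02,50],[0,0,0,0,0,0.03,50],[0,0,0,0,0,0.04,50],[0,0,0,0,0,0.05,50],[0,0,0,0,0,0.05,50],[0,0,0,0,0,0.05,50],[0,0,0,0,0,0.05,50]]

```text
time: 9.7
eef_pos: [503.9, -209.3, 70.1]
eef_rot: [0.983, 0.185, 0.003, 0.001]
ft_force: [6.8, 3.4, -1.2]
opening: 0.602
grip_force: 30.0
```

```bash
python3 - <<'E'
from h import *
s=monitor.read_state();print(s['wrist_torque'],s['eef_rot'])
p=eyes.read_camera("wrist"); q=eyes.read_camera("scene")
cv2.imwrite("pics/a3.png",np.hstack([cv2.resize(p["pixels"][80:380,200:440],(400,500)),cv2.resize(q["pixels"][150:280,140:244],(400,500),interpolation=cv2.INTER_CUBIC)])[:,:,::-1])
E
```

```text
[ 0.48153149 -1.23342646  0.76249759] [9.82687370e-01 1.85251521e-01 2.62517144e-03 7.18132654e-04]
```

View pics/a3.png

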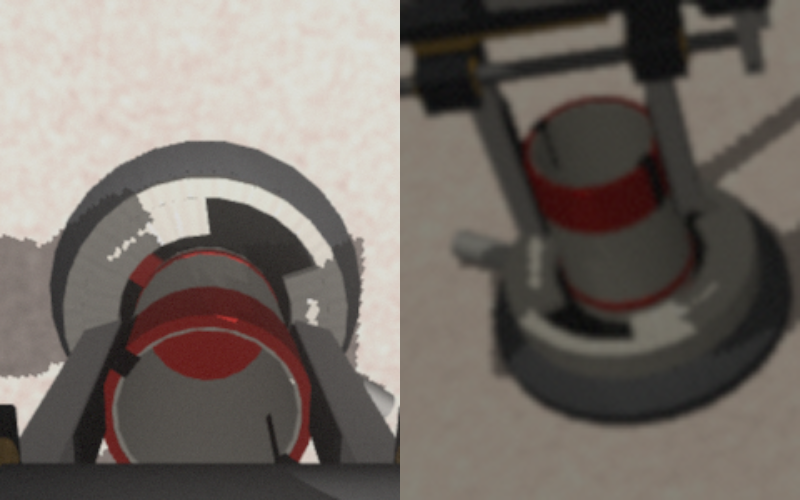

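The tool turned about 99°, and the lug is under the ledge with wrist torque levelled off at 0.76 N·m, so it's against the stop. Releasing and going up.

>>> jog_arm:
  steps:
    - [[0,0,0,0,0,0,60],[0,0,0,0,0,0,70],[0,0,0,0,0,0,94],[0,0,0,0,0,0,94],[0,0,0,0,0,0,94],[0,0,0,0,0,0,94],[0,0,-0.08,0,0,0,94],[0,0,-0.16,0,0,0,94]]

```text
time: 10.6
eef_pos: [500.4, -209.0, 116.7]
eef_rot: [0.983, 0.185, -0.001, -0.001]
ft_force: [0.6, 0.2, 0.5]
opening: 0.995
grip_force: 0.0
```

>>> jog_arm:
  steps:
    - [[0,0,-0.16,0,0,0,94],[0,0,-0.32,0,0,0,94],[0,0.1,-0.4,0,0,0,94],[-0.1,0.1,-0.4,0,0,0,94],[-0.2,0.1,-0.4,0,0,0,94],[-0.3,0.1,-0.4,0,0,0,94],[-0.4,0.1,-0.4,0,0,0,94],[-0.4,0.1,-0.4,0,0,0,94]]

```text
time: 11.4
eef_pos: [398.1, -282.0, 237.2]
eef_rot: [0.983, 0.183, -0.001, 0.0]
ft_force: [-0.6, 0.7, 0.7]
opening: 1.004
grip_force: 0.0
```

```bash
python3 - <<'E'
from h import *
ims=[]
for n,cr in(("top",(200,300,390,490)),("scene",(130,270,140,260))):
    p=eyes.read_camera(n); P=cloud(p)
    ims.append(cv2.resize(p["pixels"][cr[0]:cr[1],cr[2]:cr[3]],(400,430),interpolation=cv2.INTER_CUBIC))
    near=np.hypot(P[...,0]-503,P[...,1]+209)<50
    rim=near&(P[...,2]>95)&(P[...,2]<120); q=P[rim]
    if len(q)>5:
        c,w,a=cv2.fitEllipse(q[:,:2].astype(np.float32)); print(n,len(q),c,w,np.percentile(q[:,2],[50,98]))
        A=np.c_[q[:,:2]-c,np.ones(len(q))]
        v=p["pixels"].max(-1)
        m=near&(v<45)&(abs(P[...,2]-108)<6)
        print("marks",m.sum(), np.degrees(np.arctan2(P[m][:,1]-c[1],P[m][:,0]-c[0])).round()[:60])
    for l in("blue_funnel_mid","green_funnel_mid"): print([np.round(d["at"]) for d in eyes.tip_of(p,l)[:1]])
cv2.imwrite("pics/a4.png",np.hstack(ims)[:,:,::-1])
E
```

```text
top 458 (501.9732971191406, -209.44427490234375) (54.949951171875, 55.21145248413086) [108.62046415 112.81644163]
marks 42 [ -34.  -56.  -58.  -61.   68.   69.  -66.   73.   73.   74.   73.  -69.
   77.   78.   76.   75.  -73.   80.   81.   81.  -78.  -85.  -93.  -94.
  -98.  -98.  -99.  100. -102. -102. -102. -105. -108. -106. -110. -109.
 -109.  111.  114.  126.  130.  145.]
[array([473.,  66.,  46.])]
[array([458., 208.,  47.])]
scene 629 (503.1576232910156, -210.1519775390625) (55.148014068603516, 55.51832962036133) [106.03440064 111.01748748]
marks 31 [-107. -105. -110. -103. -113. -115. -109. -110. -104. -103.   80.   83.
   85.   90.   96.   79.   80.   81.   87.   94.   74.   80.   86.   76.
   79.   83.   74.   78.   82.   70.   76.]
[array([473.,  66.,  45.])]
[array([460., 208.,  45.])]
```

View pics/a4.png

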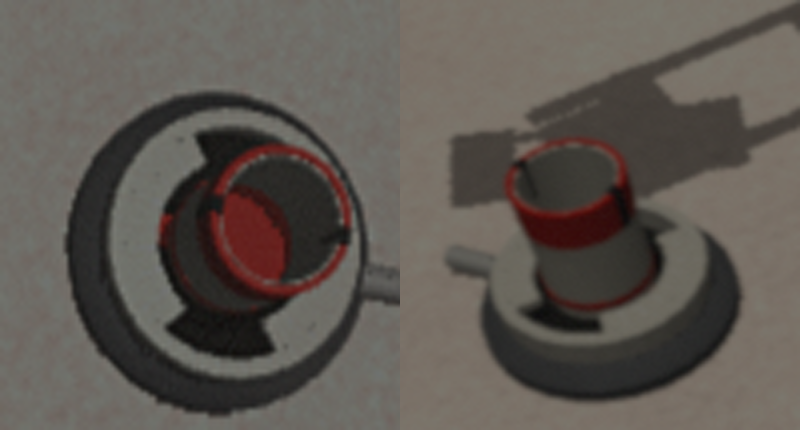

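The funnel stands upright and seated, with its rim at about z = 110 and its marks at about −105°, roughly 93° clockwise of the slots. It slipped in the fingers at the end, which shows it reached the stop. The bystanders haven't moved.

```bash
python3 -c "
from plant import close_job
print(close_job())"
```

```text
the job is handed in; nothing more can be done
None
```

The red funnel stands upright in the holder, turned about 93° clockwise against the stop and released; blue and green were left where they stood, and the job was handed in at about 11.5 s with no verdict returned.

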